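Put the lunch pots back in their matching holders

ROBOT

A 7-joint arm with a two-finger parallel gripper is mounted at the origin on the work surface. World frame = base frame: x ahead of the robot, y to its left, z up, the work surface at z = 0. Lengths are in m, angles in rad, forces in N, time in s.
With the tool pointing down it reaches from about 0.4 to 0.9 m from the base axis. Payload 5.5 kg.
Tool frame: the origin (TCP) lies midway between the tips of the shut fingers; the grasp point (between the pads) lies 19 mm behind it (manip.grip_depth is the distance from the TCP to the grasp point, in m); z points along the fingers, x is the direction in which the jaws open and shut, and the axes are right-handed (so a half turn about z gives the same grasp; the last joint's range is limited). The gripper opens to 92 mm and grips with 3 to 60 N. Pads are 19 mm wide; open, the fingers measure 130 mm over their backs; the gripper's body (75 mm by 190 mm) begins 47 mm behind the grasp point.
Start: joints at [-0.951, 0.501, -0.427, 1.55, 0.221, 1.138, -0.21], TCP at [0.227, 0.609, 0.227] pointing down, gripper open.
Joint ranges: [-2.88, 2.88], [-0.31, 2.03], [-1.54, 1.56], [0.2, 2.42], [-1.41, 4.55], [0.19, 2.02], [-2.57, 2.57]. Speed limits (rad/s): [2.57, 2.57, 3.14, 3.14, 3.14, 3.14, 3.14].

INTERFACE

Orientations are given as a unit quaternion [x, y, z, w].
In Python, from bench import manip, effector, viewer gives the robot as it stands. Calls block until the motion is done:
- manip.move_pose(position, orientation): joint-space move of the TCP to a pose.
- manip.servo_line(position, ori=None, vel=0.15): straight line of the TCP; ori=None keeps the orientation; vel is the mean speed in m/s.
- manip.movej(angles): joint-space move.
- effector.open_jaws() and effector.close(f_grip=None): open the fingers fully, or close them until they stop; f_grip is the grip in N (None keeps the last).
- manip.sleep(seconds).
- manip.solve_ik(position, orientation): joint angles nearest the present ones, or None.
- viewer.get_image(name): name is "scene" or "top" or "wrist"; returns the picture (400x640x3 uint8, red, green, blue); there is no depth.
- viewer.get_calibration(name): a dict with "vfov" (degrees; the focal length in pixels is half the picture's height over the tangent of half this angle, whatever the lens; pixels are square), "cx", "cy" (the principal point, pixels), "eye" and "attitude" of the camera in the world. Camera axes: x right, y down, z forward; pixel columns grow to the right and rows downward; lengths in m; the calibration is good to about 2 mm. A picture is of the moment at which its call begins: read the wrist's pose just before it. get_calibration takes no time and is no camera call; for the wrist camera it gives the pose at the moment of the call.
A pose or a line that the arm cannot do raises manip.PlanningError and nothing moves.
- manip.hand_in(): hands the job in, once; it reports no verdict.
Readings, each from a call of its own:
- manip.current_clock(): time.
- manip.current_q(): joint angles.
- manip.current_joint_velocities(): joint speeds.
- manip.current_tau(): joint torques, N m.
- manip.current_tool_pos(): TCP position.
- manip.current_tcp_rot(): TCP orientation.
- manip.current_force(): force on the tool from outside, world axes, zero at the start.
- manip.current_wrist_torque(): the same for the moment, N m.
- manip.current_finger_gap(): finger opening in m.
Only numpy, scipy, OpenCV 4.12 (cv2) and the standard library are available. Lean on these libraries where they do the work, as an engineer would, in place of code of your own. Each camera call takes 0.05 s, during which the arm holds its last target.

TASK

Put each stainless lunch pot into the holder whose well has its shape: the round pot in the timber board's round well, the square pot in the square glass dish, the oblong pot lengthwise in the lime bento tray, and nest the tall tapered tumbler loosely in the short tapered sleeve. Set each down gently, upright and flat on the floor of its well, without pushing it home or dropping it, then let go. Leave the two grey egg moulds where they are.

Things in the scene. Friction and masses are not known exactly. Their poses are not given: they have to be found in the camera images.
- round_pot_mid (a point): Loose open round stainless pot, straight-sided, 52 diameter, 60 high, wall 4, about 120 g, standing upright. Point: its centre, 30 above its underside; z is up along the pot. Sizes in mm.
- square_pot_mid (a point): Loose open square stainless pot, 52 x 52, 60 high, wall 4, about 120 g, upright. Point: its centre, 30 above its underside; x and y are square to its sides, z up. Sizes in mm.
- oblong_pot_mid (a point): Loose open oblong stainless pot, 84 long (its x) by 44 wide (its y), 60 high, wall 4, about 140 g, upright. Point: its centre, 30 above its underside; z up. Sizes in mm.
- tumbler_mid (a point): Loose tall tapered stainless tumbler, open end up, 100 high, outside diameter 38 at the foot widening evenly to 58 at the rim, about 100 g. Point: its centre on the axis, 50 above its underside; z up. Hold it in its upper 40 mm: nested in the tapered sleeve, its lower 34 mm is inside the sleeve. Sizes in mm.
- board: Small square timber board, 104 x 104 x 16, with a short tab handle on its -x side; does not slide. In its middle is a round well 72 across, 10 deep (well floor 6 above the bench). Origin: centre of its underside; z up, x and y square to its sides. Sizes in mm.
- glass_dish: Shallow square open glass dish with a grey rim seal and grey clips on two sides, 86 x 86 outside, 16 high; does not slide. Square well 72 x 72, its floor 6 above the bench. Origin: centre of the underside; x and y square to its sides, z up. Sizes in mm.
- bento_tray: Shallow oblong open lime bento tray, 128 (its x) by 86 (its y), 16 high; does not slide. Its well is 108 (x) by 66 (y), floor 6 above the bench. Origin: centre of the underside; z up. Sizes in mm.
- sleeve: Short open tapered stainless sleeve on a dark rubber foot ring of 80 diameter that does not slide; 40 high, floor 6 above the bench, inside diameter 45 at the bottom widening to 62 at the mouth. The tumbler nests in it loosely, its foot resting on the floor with the walls just clear (about 3 mm all round at the foot). Origin: centre of the underside, on the axis; z up. Sizes in mm.
- mould_near: Upturned grey silicone egg mould: a solid-looking dome 72 diameter, 29 high, with two small flat tabs; loose, about 120 g, standing in the row nearer the robot among the pots. Origin: centre of its underside. A bystander. Sizes in mm.
- mould_far: The same kind of grey silicone egg mould, standing in the farther row among the holders. Origin: centre of its underside. A bystander. Sizes in mm.
Things that resemble listed ones, but are neither listed nor needed, are in the scene too. What is meant by the board is not purple, and is the larger of those in its own colour.

How it is judged:
At the end, for the whole second after the job is handed in: Every pot stands released and at rest on the floor of its own well: centre within 16 mm of the holder's (18 mm for the oblong pot, 12 mm for the tumbler), height within 4 mm of fully down, upright within 0.08 rad (tumbler 0.12 rad); both egg moulds within 15 mm of where they began (horizontal distance between round_pot_mid and board below 0.016 m and z of round_pot_mid in the frame of board between 0.032 and 0.04 m and angle between each of round_pot_mid, square_pot_mid, oblong_pot_mid's own z axis and vertical below 0.08 rad and linear speed of each of round_pot, square_pot, oblong_pot, tumbler below 0.02 m/s and angular speed of each of round_pot, square_pot, oblong_pot, tumbler below 0.3 rad/s and horizontal distance between square_pot_mid and glass_dish below 0.016 m and z of square_pot_mid in the frame of glass_dish between 0.032 and 0.04 m and horizontal distance between oblong_pot_mid and bento_tray below 0.018 m and z of oblong_pot_mid in the frame of bento_tray between 0.032 and 0.04 m and horizontal distance between tumbler_mid and sleeve below 0.012 m and z of tumbler_mid in the frame of sleeve between 0.052 and 0.06 m and angle between tumbler_mid's own z axis and vertical below 0.12 rad and distance of each of mould_near, mould_far from where it was at the start of the episode below 0.015 m); the robot touches nothing.
It fails at once if the tumbler is pushed or dropped hard into the sleeve (over 30 N) (contact force between tumbler and sleeve above 30 N).
It fails at once if a pot is dropped or pressed hard onto its holder (over 40 N) (contact force between round_pot and board above 40 N or contact force between square_pot and glass_dish above 40 N or contact force between oblong_pot and bento_tray above 40 N).
It fails at once if a silicone egg mould is shifted by more than 15 mm (distance of any of mould_near, mould_far from where it was at the start of the episode above 0.015 m).
It also fails if it takes over 122 s, if anything falls off the work surface, if the arm or the gripper's body presses on something with over 40 N, if the wrist force passes 120 N, or if a joint passes its speed limit or range.

## Working session

There is one attempt and no reset: what is moved stays moved. The work goes in short steps, each a Python script; the robot and the scene stay as the last script left them, time stands still between calls to the robot, and variables do not carry over. Pictures are saved under pics/ and viewed, and the job is handed in when it is done.

```bash
ls; mkdir -p pics
python3 - <<'E'
from bench import manip, effector, viewer
import cv2
for n in ["scene","top","wrist"]:
    c=viewer.get_calibration(n); print(n,c)
    cv2.imwrite(f"pics/{n}0.png",viewer.get_image(n)[:,:,::-1])
print(manip.current_tcp_rot(),manip.grip_depth,manip.current_clock())
E
```

```text
pics
scene {'vfov': 44.86116072761357, 'cx': 318.8154746433836, 'cy': 198.93202670461227, 'eye': array([ 1.31817156, -0.03230612,  1.34161142]), 'attitude': array([ 0.65807672,  0.70497209, -0.19095161, -0.18299417])}
top {'vfov': 57.36394643787204, 'cx': 315.5621115438034, 'cy': 191.10164340070253, 'eye': array([ 0.46146549, -0.06339997,  1.14227844]), 'attitude': array([ 0.71469094, -0.69799757,  0.0395004 , -0.02135346])}
wrist {'vfov': 65.85811826549636, 'cx': 322.59061109871953, 'cy': 195.77585241432823, 'eye': array([0.16236118, 0.63256043, 0.38396661]), 'attitude': array([0.81438474, 0.56530124, 0.07388905, 0.10840851])}
[ 8.21367192e-01  5.70399318e-01 -6.24677342e-04  4.05550982e-04] 0.0188 0.15
```

View pics/top0.png

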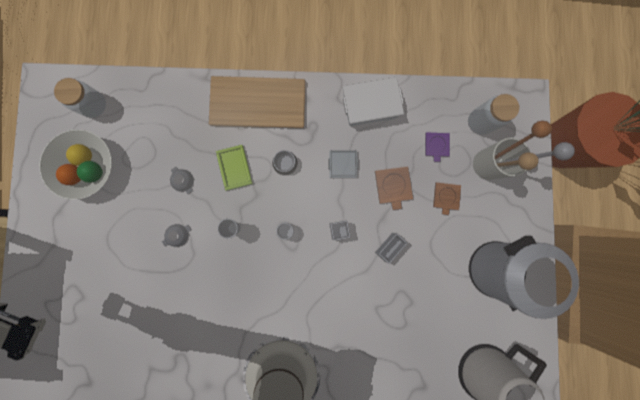

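View pics/scene0.png

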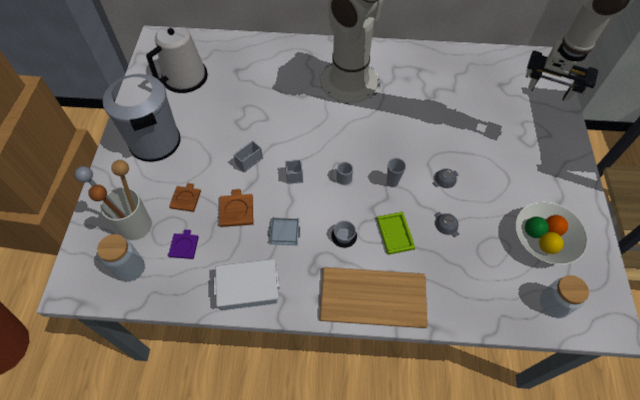

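View pics/wrist0.png

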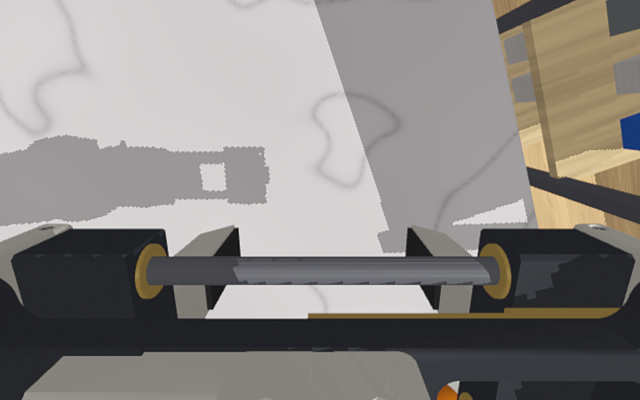

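The top view shows two reddish tabbed boards, at (394,186), larger, and (447,197), smaller. There is also a purple one at (437,145). The first fits the description, since it isn't purple and is the larger of its colour. I'll confirm it in an enlarged crop.

```bash
cat > h.py <<'E'
import numpy as np, cv2
from scipy.spatial.transform import Rotation as R
from bench import manip, effector, viewer
def ray(c,u,v):
    f=200/np.tan(np.radians(c['vfov'])/2)
    d=np.array([(u-c['cx'])/f,(v-c['cy'])/f,1.])
    return np.array(c['eye']),R.from_quat(c['attitude']).apply(d)
def onz(c,u,v,z):
    o,d=ray(c,u,v); return o+d*(z-o[2])/d[2]
def proj(c,p):
    f=200/np.tan(np.radians(c['vfov'])/2)
    q=R.from_quat(c['attitude']).inv().apply(np.array(p)-c['eye'])
    return np.array([c['cx']+f*q[0]/q[2],c['cy']+f*q[1]/q[2]])
E
python3 - <<'E'
from h import *
im=cv2.imread('pics/top0.png')
a=cv2.resize(im[130:260,160:320],None,fx=5,fy=5,interpolation=cv2.INTER_CUBIC)[:600]
cv2.imwrite('pics/topL.png',a[:600,:800])
a=cv2.resize(im[125:270,310:470],None,fx=4,fy=4,interpolation=cv2.INTER_CUBIC)
cv2.imwrite('pics/topR.png',a)
c=viewer.get_calibration('top')
for n,u,v,z in [('board',394,186,.016),('small',447,197,.016),('dish',343,164,.016),('sleeve',285,162,.04),('bento',236,168,.016),('mfar',181,180,.02),('mnear',176,235,.02),('tumbler',228,228,.05),('round',287,231,.06),('sq',343,231,.06),('obl',393,249,.06)]:
    print(n,onz(c,u,v,z).round(3))
print(R.from_quat(c['attitude']).as_matrix().round(2))
E
```

```text
board [ 0.581 -0.335  0.016]
small [ 0.551 -0.502  0.016]
dish [ 0.646 -0.175  0.016]
sleeve [0.643 0.004 0.04 ]
bento [0.625 0.156 0.016]
mfar [0.583 0.321 0.02 ]
mnear [0.415 0.327 0.02 ]
tumbler [0.44  0.166 0.05 ]
round [ 0.435 -0.009  0.06 ]
sq [ 0.439 -0.174  0.06 ]
obl [ 0.39  -0.322  0.06 ]
[[ 0.02 -1.    0.09]
 [-1.   -0.02 -0.02]
 [ 0.03 -0.09 -1.  ]]
```

View pics/topR.png

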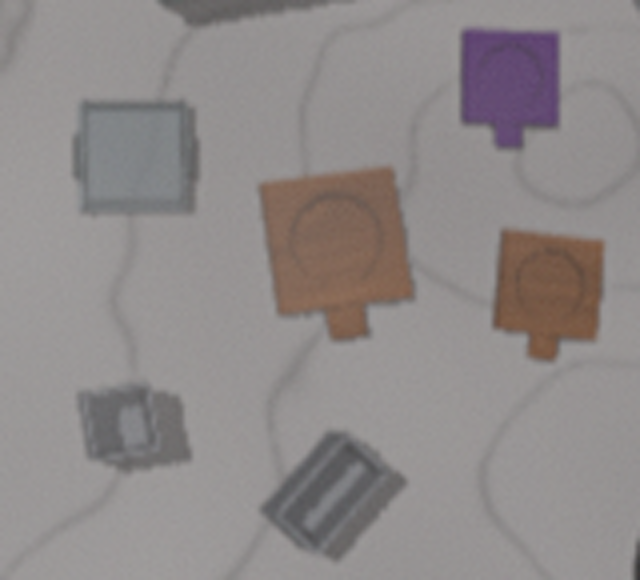

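View pics/topL.png

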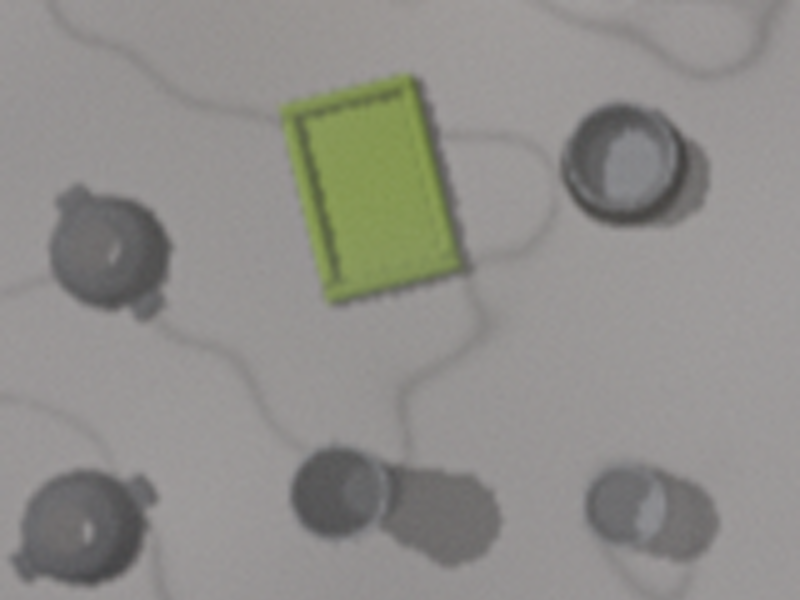

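Confirmed: the board is the larger reddish one at top (394,186), about twice the area of the small one. Next come closer wrist-camera views, taken in two stops.

Run:
```python
from h import *
c=viewer.get_calibration('wrist'); T=R.from_quat(manip.current_tcp_rot())
print(T.inv().apply(np.array(c['eye'])-manip.current_tool_pos()), (T.inv()*R.from_quat(c['attitude'])).as_matrix().round(3))
# tool down with tool x along angle a
def q(a): 
    x=np.array([np.cos(a),np.sin(a),0]);z=np.array([0,0,-1.]);return R.from_matrix(np.array([x,np.cross(z,x),z]).T).as_quat()
for a in (np.pi/2,-np.pi/2):
  for p in ([.42,.16,.28],[.42,-.16,.28],[.42,0,.35],[.5,0,.3]): print(a,p,manip.solve_ik(p,q(a)))
```

```text
[-0.00021409 -0.06888054 -0.15816999] [[ 1.    -0.001 -0.001]
 [ 0.001  0.966  0.26 ]
 [ 0.    -0.26   0.966]]
1.5707963267948966 [0.42, 0.16, 0.28] [-0.1564559   0.06136749 -0.27768452  1.96793051  0.01872733  1.11470926
  1.12890322]
1.5707963267948966 [0.42, -0.16, 0.28] [-0.06588954  0.04536434  0.38410158  1.98685014 -0.01894754  1.11275078
  1.89703022]
1.5707963267948966 [0.42, 0, 0.35] [-0.12741822 -0.063504    0.06028027  1.93040279  0.00399725  1.27458106
  1.50237035]
1.5707963267948966 [0.5, 0, 0.3] [-0.0212763   0.13192411 -0.0357277   1.84060815  0.00510497  1.16914829
  1.51210679]
-1.5707963267948966 [0.42, 0.16, 0.28] [-0.57009782  0.04857632  0.1517598   1.98038815 -0.00818273  1.1131989
 -1.98569548]
-1.5707963267948966 [0.42, -0.16, 0.28] [-0.17363359  0.04473826  0.49632949  1.98976089 -0.023749    1.11259772
 -1.23801295]
-1.5707963267948966 [0.42, 0, 0.35] [-0.31703592 -0.07150089  0.23977899  1.93556996  0.0177345   1.27552843
 -1.65380396]
-1.5707963267948966 [0.5, 0, 0.3] [-0.28018564  0.12920041  0.24956883  1.84882103 -0.03460095  1.16774766
 -1.58983301]
```

```bash
cat >> h.py <<'E'
def q(a): 
    x=np.array([np.cos(a),np.sin(a),0]);z=np.array([0,0,-1.]);return R.from_matrix(np.array([x,np.cross(z,x),z]).T).as_quat()
import pickle
def snap(n):
    c=viewer.get_calibration('wrist'); im=viewer.get_image('wrist')[:,:,::-1]
    cv2.imwrite(f'pics/{n}.png',im); pickle.dump(c,open(f'{n}.pkl','wb')); return c,im
E
python3 - <<'E'
from h import *
for n,y in (('w1',.17),('w2',-.17)):
    manip.move_pose([.45,y,.31],q(-np.pi/2)); snap(n); print(manip.current_clock(),manip.current_tool_pos())
E
```

```text
2.0167 [0.44973781 0.1710462  0.30980343]
3.35 [ 0.45063371 -0.16824708  0.30982615]
```

View pics/w1.png

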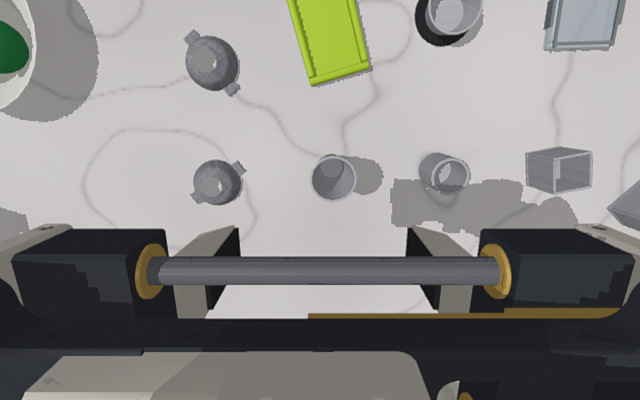

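View pics/w2.png

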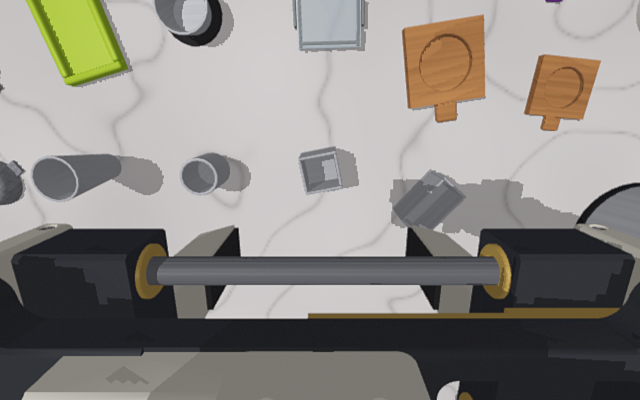

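w1 shows the tumbler rim at (334,178), the round pot at (445,175), the square pot at (559,170) and the moulds at (212,62) and (217,183). w2 shows the round pot at (205,174), the square pot at (320,170), the oblong pot at (428,200) with its lower edge clipped, the board at (445,62) and the small board at (565,87). The far row is clipped, so I'll take views further out, plus one centred on the oblong pot.

Run:
```python
from h import *
for n,p in (('w3',(.35,-.25,.31)),('w4',(.55,-.2,.28)),('w5',(.55,.1,.28))):
    manip.move_pose(p,q(-np.pi/2)); snap(n); print(manip.current_clock(),manip.current_tool_pos())
```

```text
3.975 [ 0.35084506 -0.24918203  0.31020978]
4.8667 [ 0.54864294 -0.20127914  0.2803485 ]
6.0667 [0.5504448  0.09738536 0.28040185]
```

View pics/w3.png

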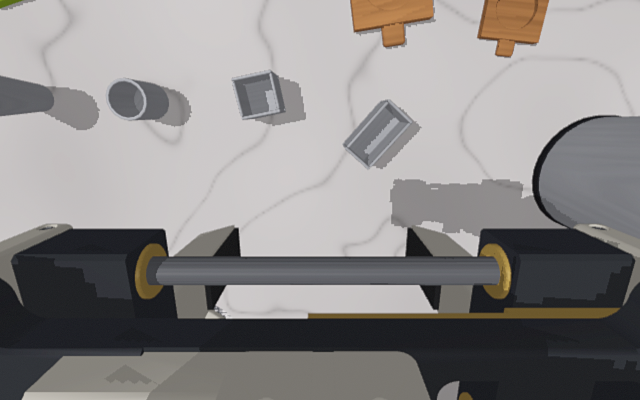

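View pics/w4.png

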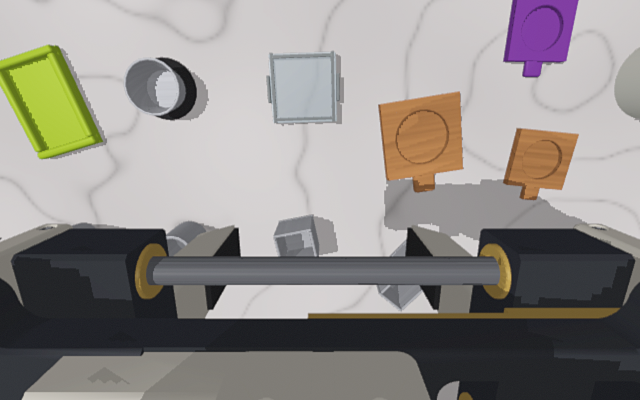

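View pics/w5.png

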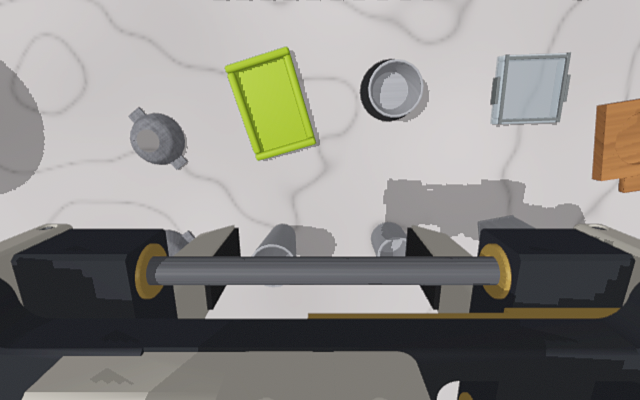

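All targets are now unclipped: the oblong pot in w3 at (381,134), the board in w4 at (422,138), the dish in w4 at (305,88), the bento in w5 at (272,104) and the sleeve in w5 at (395,90). I'll enlarge these to measure rims and corners.

Run:
```python
from h import *
def crop(n,x,y,w=100,h=75,f=4):
    im=cv2.imread(f'pics/{n}.png'); a=cv2.resize(im[y:y+h,x:x+w],(w*f,h*f),interpolation=cv2.INTER_CUBIC)
    for i in range(0,w,20): cv2.putText(a,str(x+i),(i*f,8),0,.32,(0,0,255),1); cv2.line(a,(i*f,0),(i*f,h*f),(0,0,255),1) if 0 else cv2.line(a,(i*f,0),(i*f,4),(0,0,255),1)
    for i in range(0,h,15): cv2.putText(a,str(y+i),(0,i*f+8),0,.32,(0,0,255),1)
    return a
A=np.vstack([np.hstack([crop('w3',335,90),crop('w2',290,135)]),np.hstack([crop('w2',165,140),crop('w1',290,140)])])
cv2.imwrite('pics/cA.png',A)
A=np.vstack([np.hstack([crop('w4',255,45),crop('w4',375,85,100,110)[:300]]),np.hstack([crop('w5',220,45,110,120)[:300,:400],crop('w5',350,50)])])
cv2.imwrite('pics/cB.png',A)
```

```text
(no output)
```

View pics/cA.png

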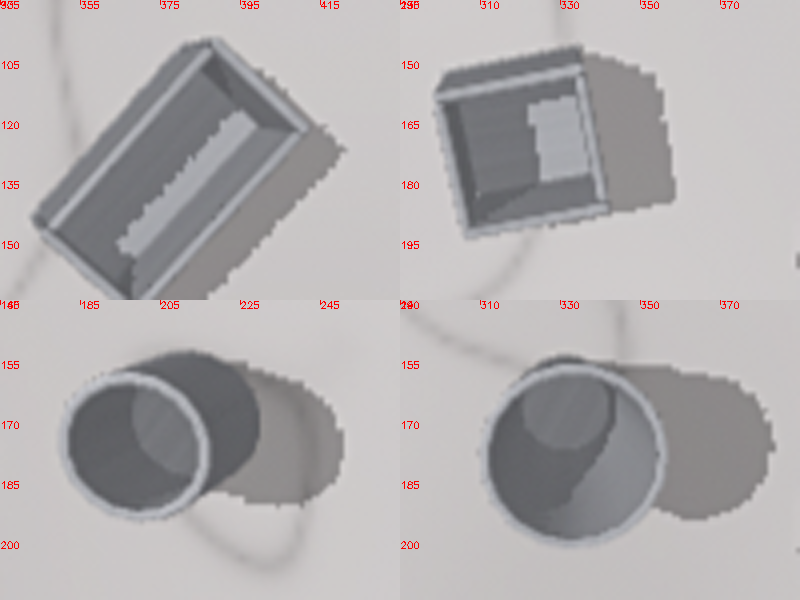

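View pics/cB.png

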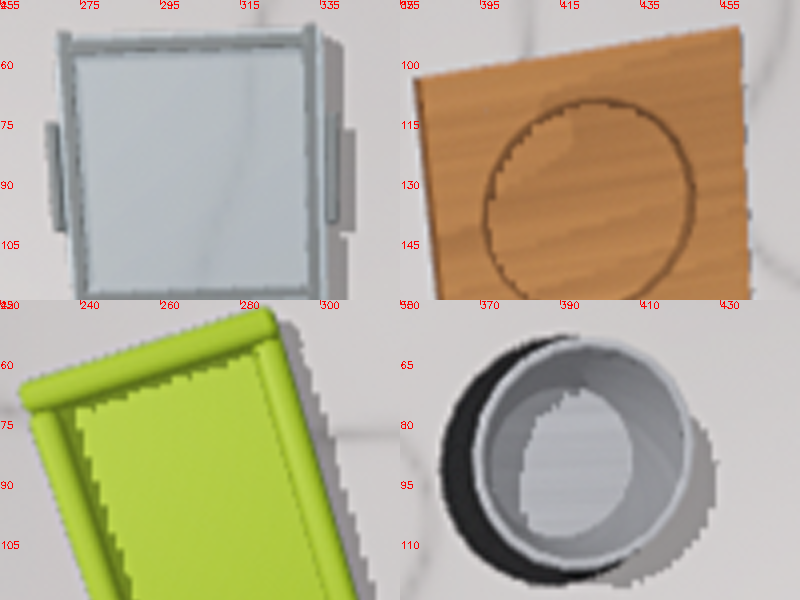

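Run:
```python
from h import *
def crop(n,x,y,w=100,h=75,f=4):
    im=cv2.imread(f'pics/{n}.png'); a=cv2.resize(im[y:y+h,x:x+w],(w*f,h*f),interpolation=cv2.INTER_CUBIC)
    return a
A=np.vstack([np.hstack([crop('w3',335,120),crop('w4',375,120)]),np.hstack([crop('w5',220,90),crop('w4',255,70)])])
cv2.imwrite('pics/cC.png',A)
```

```text
(no output)
```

View pics/cC.png

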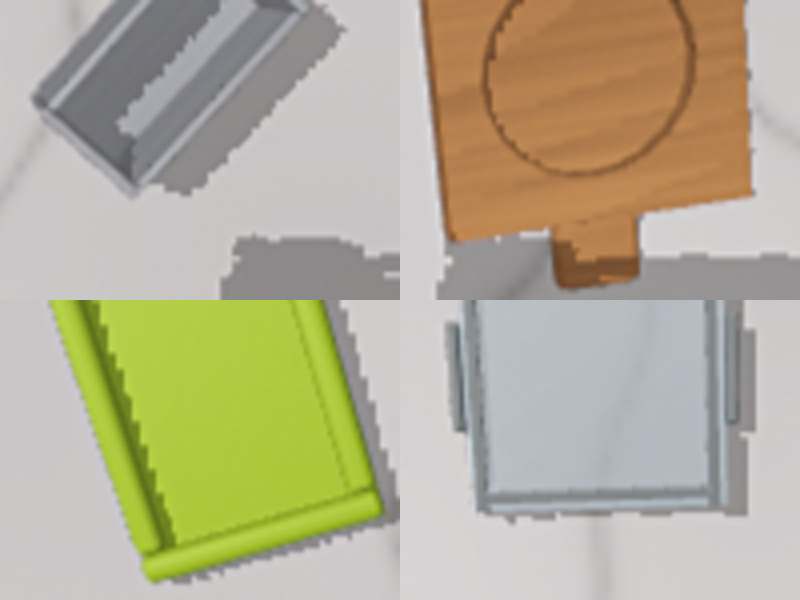

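```bash
cat > meas.py <<'E'
from h import *
def L(n): return pickle.load(open(n+'.pkl','rb'))
def poly(name,n,pts,z):
    P=np.array([onz(L(n),u,v,z)[:2] for u,v in pts]); e=np.roll(P,-1,0)-P
    ang=np.degrees(np.arctan2(e[:,1],e[:,0])); 
    print(name,'c',P.mean(0).round(4),'sides',np.linalg.norm(e,axis=1).round(4),'ang',ang.round(1)); return P.mean(0)
def circ(name,n,x0,x1,y0,y1,z):
    c=L(n); xm,ym=(x0+x1)/2,(y0+y1)/2
    P=[onz(c,*p,z)[:2] for p in ((x0,ym),(x1,ym),(xm,y0),(xm,y1))]
    print(name,'c',np.mean(P,0).round(4),'d',np.linalg.norm(P[0]-P[1]).round(4),np.linalg.norm(P[2]-P[3]).round(4))
E
python3 - <<'E'
from meas import *
poly('obl','w3',[(345,144.5),(388.3,99.5),(412.5,122),(368.7,168)],.06)
poly('sq','w2',[(299.2,158.7),(335.5,151.5),(342,187),(306.5,194)],.06)
circ('round','w2',180,217.5,157.5,195,.06)
circ('tum','w1',311,356.2,155.5,202,.1)
poly('board','w4',[(380,105),(460,91.8),(462.7,168.7),(388.7,179.5)],.016)
circ('well','w4',395.7,448.7,109.7,164,.016)
poly('bento','w5',[(225,67),(289,47),(315.5,142.5),(257,158.7)],.016)
poly('dish','w4',[(269.5,53.2),(334,52),(334.5,120),(275.7,121.2)],.016)
circ('sleeve','w5',368.2,423,59.5,117.5,.04)
E
```

```text
obl c [ 0.3941 -0.3227] sides [0.0778 0.0428 0.0807 0.0449] ang [ -43.6 -130.3  137.9   46. ]
sq c [ 0.4428 -0.1666] sides [0.0489 0.049  0.0493 0.0492] ang [ -78.7 -168.9  101.6   10.7]
round c [ 0.438  -0.0023] d 0.0505 0.0517
tum c [0.4424 0.157 ] d 0.055 0.0578
board c [ 0.5865 -0.3365] sides [0.1043 0.1022 0.1027 0.1012] ang [ -81.  -171.3   98.5    9.6]
well c [ 0.587  -0.3357] d 0.0714 0.0723
bento c [0.6303 0.1631] sides [0.0855 0.123  0.0834 0.1221] ang [ -74.3 -164.9  105.1   16.1]
dish c [ 0.6504 -0.1769] sides [0.0811 0.083  0.0781 0.0833] ang [ -89.1 -179.1   91.1    3. ]
sleeve c [0.6489 0.0072] d 0.067 0.0674
```

The measured sizes agree with the given ones: board 103, well 72, square pot 49 to 52, oblong pot about 79×44, tumbler rim 55 to 58. Next I check IK for every pose and second-view agreement.

```bash
cat >> h.py <<'E'
D=np.radians
PL={ # pick xy, jaw angle, place xy, jaw angle, tcp z pick
'obl':((.3941,-.3227),-132.5,(.6303,.1631),-74.4,.026),
'sq':((.4428,-.1666),-78.9,(.6504,-.1769),-89.,.026),
'round':((.438,-.0023),-90,(.587,-.3358),-90,.026),
'tum':((.4424,.157),-90,(.6489,.0072),-90,.061)}
E
python3 - <<'E'
from meas import *
for k,(p,a,b,c,z) in PL.items():
    for xy,an in ((p,a),(b,c)):
        for zz in (z,.2): 
            s=manip.solve_ik([*xy,zz],q(D(an))); print(k,xy,zz,None if s is None else s.round(2))
poly('sq3','w3',[(233,77),(273,70),(285,111),(242,119)],.06)
circ('round1','w1',431,470,156,194,.06)
circ('round3','w3',107,147,79,120,.06)
circ('sleeve4','w4',126,181,58,118,.04)
c=viewer.get_calibration('top')
for k,p in (('tum',(.4424,.157,.1)),('round',(.438,-.0023,.06)),('sq',(.4428,-.1666,.06)),('obl',(.3941,-.3227,.06)),('dish',(.6504,-.1769,.016)),('sleeve',(.6489,.0072,.04)),('bento',(.6303,.1631,.016)),('board',(.587,-.3358,.016))): print(k,proj(c,p).round(1))
E
```

```text
obl (0.3941, -0.3227) 0.026 [ 0.03  0.67  0.77  2.06 -0.73  0.7  -1.04]
obl (0.3941, -0.3227) 0.2 [-0.19  0.4   1.03  1.96 -0.4   1.   -1.29]
obl (0.6303, 0.1631) 0.026 [-0.54  0.73  0.35  1.69 -0.33  0.78 -1.33]
obl (0.6303, 0.1631) 0.2 [-0.59  0.52  0.41  1.6  -0.23  1.07 -1.42]
sq (0.4428, -0.1666) 0.026 [-0.12  0.53  0.51  2.14 -0.48  0.57 -0.64]
sq (0.4428, -0.1666) 0.2 [-0.27  0.21  0.65  2.04 -0.16  0.94 -0.91]
sq (0.6504, -0.1769) 0.026 [-0.1   0.79  0.47  1.63 -0.45  0.83 -0.99]
sq (0.6504, -0.1769) 0.2 [-0.16  0.59  0.57  1.54 -0.34  1.12 -1.07]
round (0.438, -0.0023) 0.026 [-0.41  0.47  0.41  2.22 -0.38  0.51 -1.27]
round (0.438, -0.0023) 0.2 [-0.56  0.13  0.55  2.11 -0.08  0.92 -1.54]
round (0.587, -0.3358) 0.026 [ 0.14  0.8   0.5   1.62 -0.48  0.84 -0.73]
round (0.587, -0.3358) 0.2 [ 0.05  0.61  0.64  1.53 -0.39  1.13 -0.8 ]
tum (0.4424, 0.157) 0.061 [-0.71  0.43  0.37  2.14 -0.26  0.62 -1.73]
tum (0.4424, 0.157) 0.2 [-0.79  0.19  0.44  2.04 -0.1   0.93 -1.87]
tum (0.6489, 0.0072) 0.061 [-0.37  0.7   0.45  1.69 -0.38  0.84 -1.33]
tum (0.6489, 0.0072) 0.2 [-0.42  0.53  0.51  1.61 -0.29  1.08 -1.4 ]
sq3 c [ 0.443  -0.1693] sides [0.0507 0.0506 0.0564 0.0512] ang [ -80.8 -164.8  100.1    8.7]
round1 c [ 0.4394 -0.0016] d 0.0524 0.0523
round3 c [ 0.437 -0.003] d 0.0506 0.0502
sleeve4 c [0.6479 0.0045] d 0.067 0.0699
tum [227.5 227.6]
round [284.8 230.1]
sq [340.6 229.7]
obl [393.1 247.4]
dish [343.7 162.6]
sleeve [284.1 160.2]
bento [233.9 166.1]
board [394.2 184.1]
```

All poses are reachable, and second views agree within 1 to 3 mm. I'll start with the oblong pot.

```bash
cat >> h.py <<'E'
def st(t): print(t,'t',round(manip.current_clock(),2),'p',np.round(manip.current_tool_pos(),4),'F',np.round(manip.current_force(),1),'gap',round(manip.current_finger_gap(),4),flush=True)
def pick(k,f=20):
    p,a,_,_,z=PL[k]; Q=q(D(a))
    manip.move_pose([*p,.2],Q); 
    manip.servo_line([*p,z+.04],Q,.15); manip.servo_line([*p,z],Q,.06); st('down')
    effector.close(f); st('closed')
    manip.servo_line([*p,.2],Q,.15); st('lift')
def hover(k,h=.2):
    _,_,b,c,z=PL[k]; manip.move_pose([*b,h],q(D(c))); st('hover')
def down(k,lim=2.0,extra=.003,off=(0,0)):
    _,_,b,c,z=PL[k]; Q=q(D(c)); zt=z+.006; x,y=b[0]+off[0],b[1]+off[1]
    manip.servo_line([x,y,zt+.03],Q,.12); 
    manip.servo_line([x,y,zt+.010],Q,.06); manip.sleep(.2); F0=np.array(manip.current_force()); st('above')
    zz=zt+.010
    while zz>zt-extra:
        zz-=.0015; manip.servo_line([x,y,zz],Q,.02); F=np.array(manip.current_force())-F0
        if np.linalg.norm(F)>lim: break
    st('set'); print('dF',F.round(1),'z cmd-zt',round(zz-zt,4))
def release(k):
    _,_,b,c,z=PL[k]; effector.open_jaws(); p=np.array(manip.current_tool_pos()); p[2]=.2
    manip.servo_line(p,q(D(c)),.15); st('released')
E
python3 - <<'E'
from h import *
pick('obl')
E
```

```text
down t 9.6 p [ 0.394  -0.3229  0.026 ] F [-0.4  0.8  0.5] gap 0.0917
closed t 10.41 p [ 0.3941 -0.3227  0.026 ] F [-1.2  0.   0.3] gap 0.0441
lift t 11.72 p [ 0.3936 -0.3222  0.1992] F [-0.6 -1.2 -1.1] gap 0.0439
```

The gap is 44 mm, matching the pot's width. Now placing it.

Run:
```python
from h import *
hover('obl'); down('obl'); release('obl')
PLn=PL['obl'][2]
manip.move_pose([.55,.1,.28],q(-np.pi/2)); snap('w6')
```

```text
hover t 13.67 p [0.6306 0.1605 0.2004] F [ 0.   0.4 -0.7] gap 0.0439
above t 15.65 p [0.6306 0.1631 0.0423] F [-0.2  0.2 -1.1] gap 0.0442
set t 17.4 p [0.6306 0.1631 0.0321] F [-0.6 -0.   3.2] gap 0.0441
dF [-0.4 -0.2  4.3] z cmd-zt -0.0005
released t 19.59 p [0.6295 0.1631 0.1989] F [ 0.4 -0.4  0.1] gap 0.0917
```

View pics/w6.png

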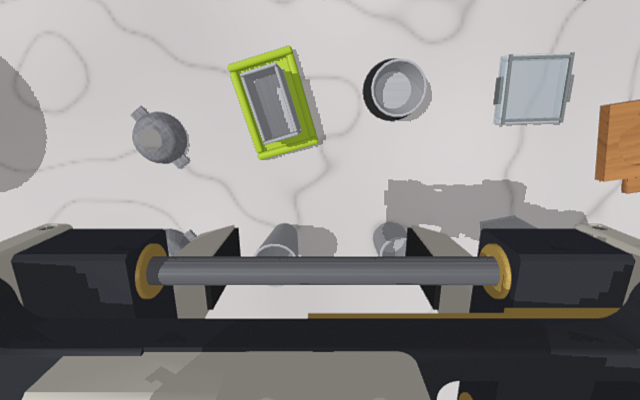

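The oblong pot sits inside the tray's well, rim centred near (271,104), and its contact height matched the floor. Next, the square pot.

Run:
```python
from h import *
pick('sq')
g=manip.current_finger_gap()
if .049<g<.056:
    hover('sq'); down('sq'); release('sq')
    pick('round')
```

```text
down t 23.23 p [ 0.4428 -0.1669  0.026 ] F [-0.1 -0.1 -0.1] gap 0.092
closed t 23.93 p [ 0.4428 -0.1663  0.026 ] F [-0.6  2.3  2. ] gap 0.0519
lift t 25.24 p [ 0.4422 -0.1663  0.1993] F [ 0.   0.  -1.6] gap 0.0522
hover t 26.08 p [ 0.6486 -0.178   0.1992] F [-0.9 -0.2 -1.3] gap 0.0517
above t 28.07 p [ 0.6507 -0.1771  0.0423] F [ 0.1 -0.6 -1.1] gap 0.0521
set t 29.82 p [ 0.6507 -0.1771  0.0321] F [-1.5 -0.3  3.4] gap 0.0515
dF [-1.6  0.3  4.5] z cmd-zt -0.0005
released t 31.91 p [ 0.6498 -0.1764  0.1988] F [ 0.9  0.4 -0.2] gap 0.0919
down t 34.83 p [ 0.4381 -0.0025  0.026 ] F [0.1 0.2 0.3] gap 0.0922
closed t 35.56 p [ 0.4379 -0.002   0.026 ] F [-0.7  1.2  1.4] gap 0.0506
lift t 36.87 p [ 0.4373 -0.0022  0.1994] F [ 0.2 -0.4 -1.9] gap 0.0507
```

Round pot gap is 50.7 mm against 52, possibly a faceted cylinder. I'll place it, then check the result in a picture.

Run:
```python
from h import *
snap('w7a')
hover('round'); down('round'); release('round')
manip.move_pose([.55,-.2,.28],q(-np.pi/2)); snap('w7'); st('')
```

```text
hover t 38.28 p [ 0.5876 -0.3341  0.1996] F [ 0.4  1.5 -1.6] gap 0.0506
above t 40.27 p [ 0.5872 -0.3361  0.0423] F [ 0.6 -0.4 -1.8] gap 0.0504
set t 42.02 p [ 0.5872 -0.336   0.0321] F [-1.6  0.8  2.8] gap 0.0506
dF [-2.2  1.2  4.6] z cmd-zt -0.0005
released t 44.12 p [ 0.5865 -0.3352  0.1988] F [-0.8  0.4  0. ] gap 0.0919
 t 44.87 p [ 0.5497 -0.2011  0.2793] F [-0.9 -1.  -1. ] gap 0.0917
```

View pics/w7.png

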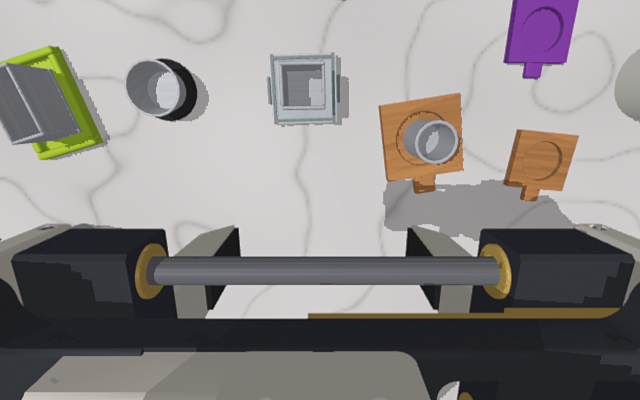

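Run:
```python
from meas import *
manip.move_pose([.58,.006,.24],q(-np.pi/2)); manip.sleep(.3); snap('w8')
manip.move_pose([.373,.157,.24],q(-np.pi/2)); manip.sleep(.3); snap('w9'); st('')
def crop(n,x,y,w=100,h=75,f=4):
    im=cv2.imread(f'pics/{n}.png'); return cv2.resize(im[y:y+h,x:x+w],(w*f,h*f),interpolation=cv2.INTER_CUBIC)
print(proj(L('w8'),(.6489,.0065,.04)),proj(L('w9'),(.4424,.157,.1)))
cv2.imwrite('pics/cD.png',np.vstack([np.hstack([crop('w7',385,100),crop('w7',255,45)]),np.hstack([crop('w8',275,75),crop('w9',275,70)])]))
```

```text
t 47.52 p [0.3735 0.1564 0.2401] F [-0.   0.  -0.6] gap 0.0918
[319.86055572 114.38274441] [320.869017   114.88777559]
```

View pics/cD.png

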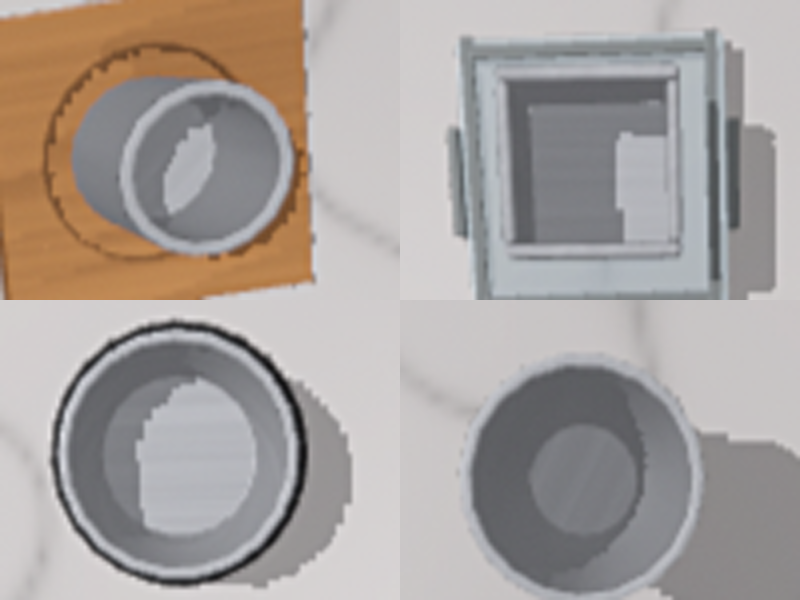

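Run:
```python
from meas import *
circ('sleeve','w8',290.5,350,82.5,144.2,.04)
circ('ring','w8',288,351.7,80,146,.003)
circ('tum','w9',290.5,350.7,83,145,.1)
print('sq',onz(L('w7'),302.1,84.7,.066)); circ('round','w7',415,458.7,120,163.7,.066)
```

```text
sleeve c [0.6496 0.0061] d 0.0668 0.0669
ring c [0.6498 0.0068] d 0.0788 0.0789
tum c [0.4429 0.1572] d 0.0562 0.056
sq [ 0.65114968 -0.17787754  0.066     ]
round c [ 0.5866 -0.3372] d 0.0521 0.0517
```

The square and round pots are centred within about 1.5 mm. For the tumbler I'll use the overhead measurements of tumbler and sleeve.

```bash
cat >> h.py <<'E'
PL['tum']=((.4429,.1572),-90,(.6497,.0064),-90,.061)
E
python3 - <<'E'
from h import *
pick('tum',15)
if .045<manip.current_finger_gap()<.06:
    hover('tum',.2); snap('w10')
E
```

```text
down t 49.75 p [0.4431 0.157  0.061 ] F [ 0.6  0.7 -0.1] gap 0.0917
closed t 50.41 p [0.443  0.1575 0.0611] F [-0.3  0.4  1.2] gap 0.0567
lift t 51.48 p [0.4421 0.1572 0.1993] F [-1.2 -0.5 -1.5] gap 0.0566
hover t 52.48 p [0.6489 0.0075 0.1991] F [-0.1 -0.1 -2.4] gap 0.0566
```

View pics/w10.png

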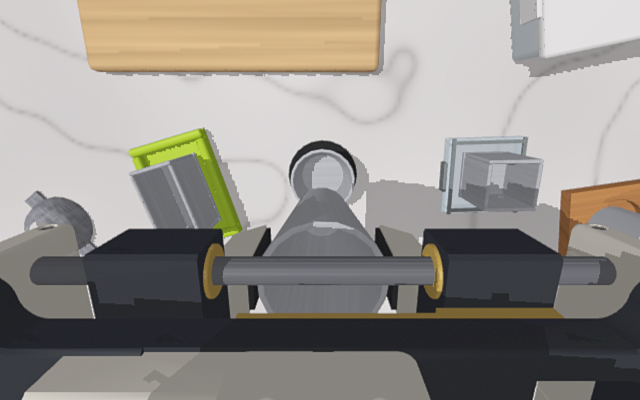

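The tumbler hangs upright, with its foot and the sleeve both around column 322. Descending in force-checked steps.

Run:
```python
from h import *
down('tum',lim=1.8);
```

```text
above t 54.23 p [0.65   0.0063 0.0773] F [ 0.1 -0.4 -1. ] gap 0.0565
set t 55.98 p [0.6503 0.0064 0.0671] F [-0.5  0.6  3. ] gap 0.0569
dF [-0.6  1.   4.1] z cmd-zt -0.0005
```

Contact came exactly at floor height, with almost no side force. Now I release and check everything.

Run:
```python
from meas import *
release('tum')
manip.move_pose([.58,.006,.26],q(-np.pi/2)); manip.sleep(.3); snap('w11')
manip.move_pose([.45,.17,.31],q(-np.pi/2)); snap('w12')
cv2.imwrite("pics/top1.png",viewer.get_image('top')[:,:,::-1]); cv2.imwrite("pics/scene1.png",viewer.get_image('scene')[:,:,::-1]); st('')
```

```text
released t 57.77 p [0.649  0.0067 0.1989] F [ 0.3  0.2 -0.6] gap 0.0918
 t 59.6 p [0.451  0.1685 0.3101] F [ 0.4 -0.3 -0.9] gap 0.0918
```

View pics/w11.png

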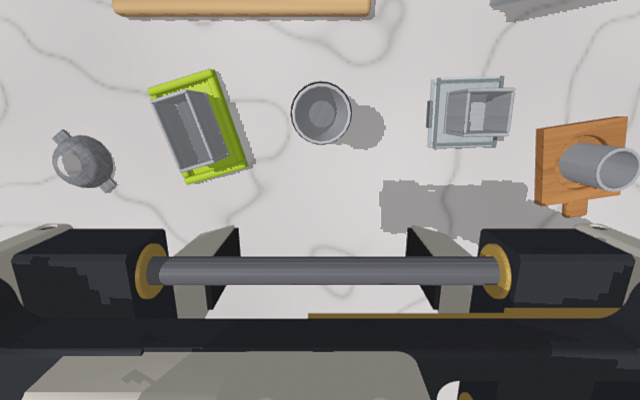

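View pics/w12.png

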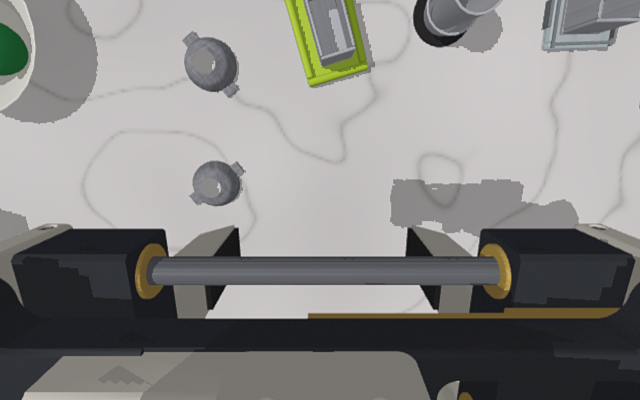

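View pics/scene1.png

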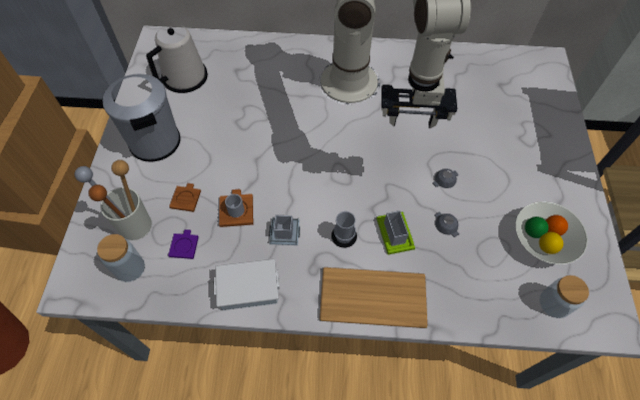

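In w11 the tumbler rim is concentric in the sleeve at (321,113). In w12 the moulds are where they were, at (212,63) and (217,183). One numeric check on the tumbler and oblong pot, then I hand in.

Run:
```python
from meas import *
circ('tum rim','w11',291,351.5,82,144.5,.106)
im=cv2.imread('pics/w6.png'); A=cv2.resize(im[45:165,220:330],None,fx=5,fy=5,interpolation=cv2.INTER_CUBIC); cv2.imwrite('pics/cE.png',A)
```

```text
tum rim c [0.6495 0.0064] d 0.0589 0.0588
```

View pics/cE.png

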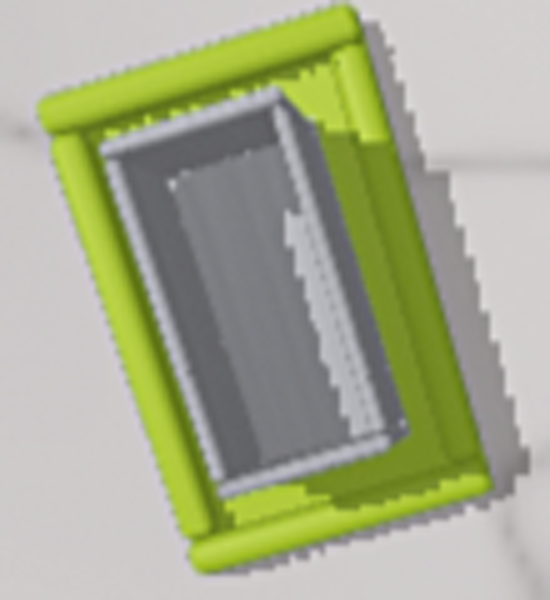

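Run:
```python
from meas import *
poly('obl','w6',[(240,74),(276,63),(298.2,132),(264,144.4)],.066)
manip.sleep(.5); manip.hand_in(); print(manip.current_clock())
```

```text
obl c [0.6295 0.1611] sides [0.0427 0.0792 0.0436 0.0821] ang [ -74.4 -162.9  109.4   16.4]
the job is handed in; nothing more can be done
the job is handed in; nothing more can be done
```

All four pots are in their matching holders, released and upright, and the job was handed in at about 60 s of the 122 s allowed. The hand-in reports no verdict, so this rests on my own checks.

| Pot | Holder | Measured offset from holder centre | Limit |
|---|---|---|---|
| Oblong | Lime bento tray, aligned lengthwise | about 2 mm | 18 mm |
| Square | Glass dish | about 1 mm | 16 mm |
| Round | Larger reddish board | about 1.5 mm | 16 mm |
| Tumbler | Sleeve | under 1 mm | 12 mm |

- **Setting down:** each pot met its floor within about 0.5 mm of the expected height. The force rose by 4 to 5 N at contact, against limits of 30 and 40 N.
- **Egg moulds:** both were at their starting pixels within 1 px in the last wrist view.
- **Disagreements:** the jaws closed to 50.7 mm on the 52 mm round pot, but its placed rim measured 52 mm and sat centred. My clicked sizes for the oblong and square pots came out 3 to 5 mm small. That fits the accuracy of picking pixels by hand.

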